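Mark a strut in the cradle and put it in the out tray

TASK

Two struts stand upright on the worktop. Lay the longer one on its side in the V-cradle of the marking unit, with its foot right up against the stop plate and its thin rod pointing away from the unit, and let go of it; then push the unit's sprung plunger all the way down to mark it and let the plunger come back up. After that, take the strut out of the cradle and lay it on its side inside the grey out tray, leaving the shorter strut and the other things on the worktop where they are.

Things in the scene. Friction and masses are not known exactly. Their poses are not given: they have to be found in the camera images.
- strut_long: The longer strut, 0.4 kg or so: dark steel cylinder 40 mm in diameter and 110 mm long with a bright rod of 16 mm diameter sticking 50 mm out of its upper end (160 mm in all). Stands upright at the start. Origin at the centre of its flat foot; its z axis runs along the strut from foot to rod. It is round: yaw about z means nothing. Its centre of mass is about 58 mm from the foot.
- strut_long_tip (a point): Centre of the free end of the longer strut's rod, 160 mm from its foot along its z.
- strut_short: The shorter strut, not to be used: the same look, 34 mm in diameter, body 70 mm, rod 30 mm (100 mm in all), standing upright. Origin at the centre of its foot, z up along the strut.
- marker: The marking unit, bolted down: base plate 96 x 206 x 10 mm, at one end a grey housing 70 mm wide and 84 mm high with a steel stop plate on its inner face, beside it a cradle of two V-saddles. Origin on the worktop under the face of the stop plate; y axis level from the stop plate out along the cradle, x across it, z up. The housing reaches from y = 0 to y = -75 mm.
- cradle_mid (a point): Middle of the gap between the two saddles, 56 mm from the stop plate, at the height of a lying strut's axis. The saddles (90 degree V, 66 mm wide, 14 mm thick, arms up to 60 mm high) stand at y = 15 and 97 mm of marker; the gap (y = 22 to 90 mm) is free for fingers on both sides, with only a low block 16 mm wide and 36 mm high in the middle.
- seat (a point): Point on the face of the stop plate where the centre of the strut's foot belongs: a 40 mm strut lying in the saddles has its axis 62 mm above the worktop, along the unit's y from this point. Axes as marker.
- plunger (a joint): Travel of the unit's plunger in m: 0 up, 0.020 fully down at its stop. It moves straight down; the spring takes 3 N at first and 11 N at the bottom, and lifts it again when released.
- plunger_top (a point): Centre of the top face of the plunger's black round cap (38 mm in diameter), 116 mm above the worktop when up, 40 mm behind the stop face on top of the housing. It moves with the plunger.
- tray: The out tray, fixed to the worktop: grey plastic, open on top, 150 mm (its x) by 240 mm (its y) outside, 28 mm high, walls 5 mm, floor 5 mm thick. Origin on the worktop under its centre.
- tray_floor (a point): Centre of the tray's floor, 5 mm above the worktop. Four ribs about 4.5 mm high run along the tray's y, at x = -44, -15, 15 and 44 mm, so that a round part lying along y does not roll: between the middle two it lies on the centre line with its axis 20 mm above the floor.
- grease_tub: Bystander: round grease tub with a lid, 68 mm across, 53 mm high. Origin at the centre of its underside.
- mount_b: Bystander: black round rubber mount with a stud on top, 68 mm across, 58 mm high. Origin at the centre of its underside.
- bearing_a: Bystander: ball bearing lying flat, 62 mm across, 16 mm high. Origin at the centre of its underside.
- box_small_b: Bystander: small printed carton, 77 x 106 x 61 mm. Origin at the centre of its underside.
- spanner: Bystander: combination spanner lying flat, 52 x 256 x 14 mm, long along its y. Origin at the centre of its underside.

How it is judged (in metres and radians):
On the way, in this order (a step that is already met when the one before it is completed fails the run):
1. the longer strut lies released in both saddles, foot within 5 mm of the stop plate, rod pointing away from the housing (x of strut_long in the frame of seat between -0.006 and 0.006 m and y of strut_long in the frame of seat between -0.004 and 0.005 m and z of strut_long in the frame of seat between -0.006 and 0.006 m and angle between the z axis of strut_long and the y axis of marker, either way round below 0.08 rad and y of strut_long_tip in the frame of seat above 0.14 m and contact force between the fingers and strut_long below 0.3 N), for 0.3 s.
2. with the strut still lying there, the plunger is pushed fully down (at least 18 of its 20 mm) (x of strut_long in the frame of seat between -0.006 and 0.006 m and y of strut_long in the frame of seat between -0.004 and 0.005 m and z of strut_long in the frame of seat between -0.006 and 0.006 m and angle between the z axis of strut_long and the y axis of marker, either way round below 0.08 rad and y of strut_long_tip in the frame of seat above 0.14 m and value of joint plunger above 0.018 m), for 0.05 s.
At the end, for the whole second after the job is handed in: The longer strut lies on its side (within 10 degrees of level) on the floor of the out tray, foot and rod end both inside its walls, released and at rest; the plunger is back up (within 3 mm) (x of strut_long in the frame of tray_floor between -0.072 and 0.072 m and y of strut_long in the frame of tray_floor between -0.118 and 0.118 m and x of strut_long_tip in the frame of tray_floor between -0.072 and 0.072 m and y of strut_long_tip in the frame of tray_floor between -0.118 and 0.118 m and z of strut_long in the frame of tray_floor between 0.01 and 0.04 m and angle between strut_long's own z axis and vertical between 1.4 and 1.75 rad and linear speed of strut_long below 0.02 m/s and value of joint plunger below 0.003 m and contact force between the fingers and strut_long below 0.3 N); the robot touches nothing.
It fails at once if the short strut is tipped over or moved more than 30 mm (distance of strut_short from where it was at the start of the episode above 0.03 m or angle between strut_short's own z axis and vertical above 0.3 rad).
It fails at once if the tub, mount, bearing, carton or spanner is moved more than 30 mm (distance of any of grease_tub, mount_b, bearing_a, box_small_b, spanner from where it was at the start of the episode above 0.03 m).
It also fails if it takes over 58 s, if anything falls off the work surface, if the arm or the gripper's body presses on something with over 40 N, if the wrist force passes 120 N, or if a joint passes its speed limit or range.

ROBOT

A 6-joint arm with a two-finger parallel gripper is mounted at the origin on a cart in front of the work surface, level with it; the furniture and walls round the work are solid. World frame = base frame: x ahead of the robot, y to its left, z up, the work surface at z = 0. Lengths are in m, angles in degrees, forces in N, time in s.
With the tool pointing down it reaches from about 0.275 to 0.775 m from the base axis. Payload 14.6 kg.
Tool frame: the origin (TCP) lies at the very end of the fingers, on their centre line; the grasp point (between the pads) lies 19 mm behind it; z points along the fingers, y is the line along which they close (so a half turn about z gives the same grasp; the last joint's range is limited). The gripper opens to 85 mm and grips with 20 to 120 N. Pads are 22 mm wide; open, the fingers measure 114 mm over their backs; the gripper's body (76 mm by 85 mm) begins 54 mm behind the grasp point. The pads swing forward as they close: fully open they stand 13 mm farther back than shut.
Start: joints at [-77.596, 15.075, -2.767, 72.158, 0, 81.102], TCP at [0.191, -0.489, 0.231] pointing down, gripper open.
Joint ranges: [-151.79, 151.79], [-50.71, 97.33], [-67.44, 78.34], [-121.81, 120.89], [-77.56, 73.72], [-180, 180]. Speed limits (degrees/s): [108.29, 108.29, 147.25, 159.86, 180, 180].

INTERFACE

Orientations are given as [roll, pitch, yaw] about the fixed x, y, z axes, in that order (R = Rz(yaw) Ry(pitch) Rx(roll)).
In Python, from plant import arm gives the robot as it stands.
- The arm moves only by the tool play_rows, never from a script. Its arguments are lists of equal length, an entry for each row: "offset": the shift along the tool's x, y, z in mm, a list of three; "delta_rot": the turn, a rotation vector about the tool's x, y, z in rad, a list of three; "fingers": the finger opening in mm, from 0 to 85.4. A call has 1 to 12 rows; each row is the pose to reach, as a shift and turn from the pose commanded when the call began, along the tool's axes at that moment; what a row does not reach only later rows make up. A row lasts 1/10 s, in which the tool goes at most 50 mm and 8.59 degrees, less where a joint would pass 70% of its speed; a pose out of reach is approached as far as the arm can. A call with a gripper value outside its range is refused whole. The fingers move at their own pace and stop on an object; "squeeze" is the grip in N (left out, the last holds). Time passes only in rows, so rows that repeat a pose let the fingers close. It gives the time, the measured TCP pose, the force, the opening and the grip force at its end, in the units of the state.
- arm.state(): the state, without advancing time (a new reading comes with each control period).
- arm.capture(name): name is "side" or "top"; returns a dict with "image" (384x512x3 uint8, red, green, blue), "K" (3x3 intrinsics, pixels), "R" (3x3) and "t" (3): a world point X has camera coordinates R X + t. Camera axes: x right, y down, z forward; pixel columns grow to the right and rows downward; lengths in m; the calibration is good to about 2 mm. A picture is of the moment at which its call begins. There is no depth.
- arm.close_job(): hands the job in; it is judged then, once.
The state is a dict: "time_s": time; "q": joint angles; "qvel": joint speeds; "effort": joint torques, N m; "eef_pos": TCP position; "tool_rot": TCP orientation; "wrist_force": force on the tool from outside, world axes, zero at the start; "wrist_torque": the same for the moment, N m; "width": opening from 0.0 (shut) to 1.0 (fully open); "finger_force": force on a finger pad.
Only numpy, scipy, OpenCV 4.12 (cv2) and the standard library are available. Lean on these libraries where they do the work, as an engineer would, in place of code of your own. Each camera call takes 0.05 s, during which the arm holds its last target. There are 200 camera calls.

## Working session

There is one attempt and no reset: what is moved stays moved. The work goes in short steps, Python scripts to look and compute and a tool call to move; the robot and the scene stay as the last step left them, time stands still between calls to the robot, and variables do not carry over. Pictures are saved under pics/ and viewed, at most 10 in all, crops included, and the job is handed in when it is done.

Besides the shell and the picture viewer there is one more tool, called after "Request:" by a JSON object that holds its "name" and its "arguments", one argument or row to a line. play_rows: Moves the arm, as the interface text tells. Its arguments: {"type":"object","properties":{"offset":{"type":"array"},"delta_rot":{"type":"array"},"fingers":{"type":"array"},"squeeze":{"type":"number"}},"required":["offset","delta_rot","fingers"]}

```bash
mkdir -p pics; ls; python3 - <<'E'
from plant import arm
import cv2,pickle
for n in("side","top"):
    c=arm.capture(n); pickle.dump(c,open(n+"0.pkl","wb"))
    cv2.imwrite(f"pics/{n}0.png",cv2.resize(c["image"][:,:,::-1],(800,600),interpolation=cv2.INTER_CUBIC))
    print(n,c["K"].round(1).tolist(),c["R"].round(3).tolist(),c["t"].round(3).tolist())
print(arm.state())
E
```

```text
pics
side [[462.4, 0.0, 253.3], [0.0, 462.4, 192.8], [0.0, 0.0, 1.0]] [[0.944, -0.329, 0.023], [-0.101, -0.355, -0.93], [0.314, 0.875, -0.368]] [-0.536, 0.177, 1.433]
top [[404.9, 0.0, 256.6], [0.0, 404.9, 188.7], [0.0, 0.0, 1.0]] [[0.017, -1.0, 0.004], [-0.989, -0.018, -0.15], [0.15, -0.001, -0.989]] [-0.054, 0.537, 1.32]
{'time_s': 0.1, 'q': array([-7.75954843e+01,  1.50959191e+01, -2.80058811e+00,  7.21603922e+01,
       -7.84891623e-04,  8.11017154e+01]), 'qvel': array([ 0.04695904, -0.11779839,  0.10315925,  0.07227117,  0.09707251,
        0.06881776]), 'effort': array([ 5.86216949e-03, -6.38576746e+01,  3.85062826e+01,  1.00544438e-02,
        4.52826657e-05, -1.72547555e-06]), 'eef_pos': array([ 0.19066214, -0.48886914,  0.23087182]), 'tool_rot': array([-1.79943664e+02, -8.02579850e-03,  2.13027967e+01]), 'wrist_force': array([ 0.11583294,  0.94485226, -0.49679625]), 'wrist_torque': array([0.03376602, 0.04616246, 0.04459456]), 'finger_force': 0.0, 'width': 1.001393395769233}
```

View pics/side0.png

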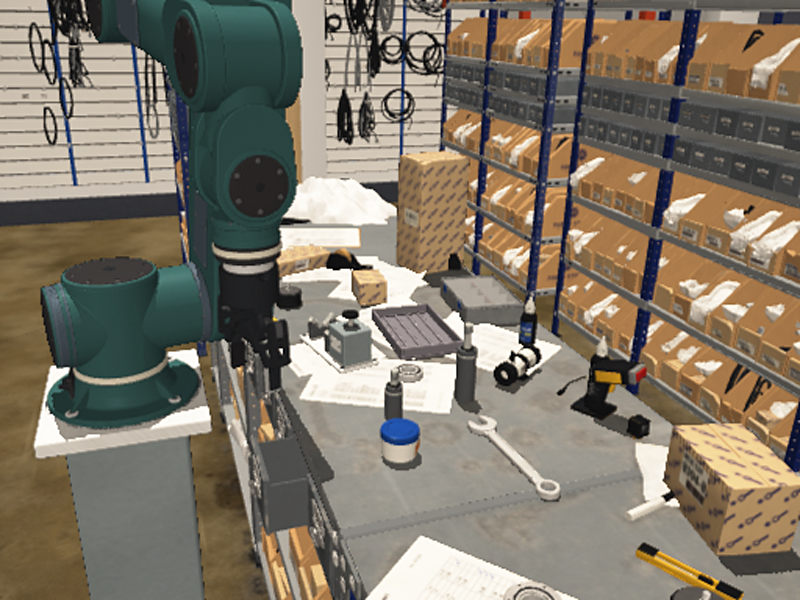

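View pics/top0.png

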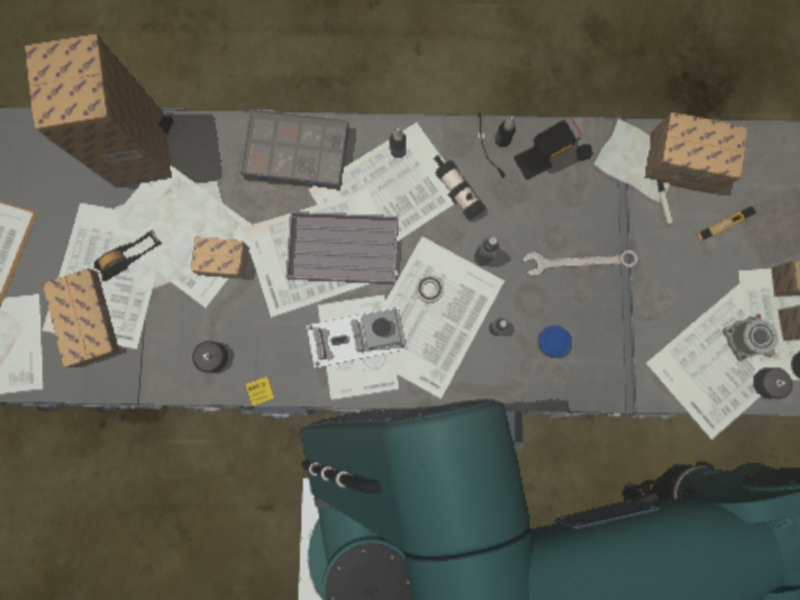

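The side view shows the long strut at about (467,365) and the short strut at (394,395). The marker is at (345,340) with its housing towards the viewer's right, and the tray is at (417,330). In the top view the long strut is at (488,250), the short one at (502,326), the housing at (381,330) with the cradle to its left, and the tray at (344,248). I'll zoom in on both.

```bash
python3 - <<'E'
import cv2,pickle
for n,(u,v,w,h,s) in {"side":(175,165,160,120,5),"top":(180,125,160,120,5)}.items():
    c=pickle.load(open(n+"0.pkl","rb")); im=c["image"][v:v+h,u:u+w,::-1]
    im=cv2.resize(im,None,fx=s,fy=s,interpolation=cv2.INTER_CUBIC)
    for k in range(0,w,20): cv2.putText(im,str(u+k),(k*s,10),0,.4,(0,0,255)); cv2.line(im,(k*s,12),(k*s,18),(0,0,255))
    for k in range(20,h,20): cv2.putText(im,str(v+k),(0,k*s+4),0,.4,(0,0,255))
    cv2.imwrite(f"pics/{n}0z.png",im)
E
```

```text
(no output)
```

View pics/side0z.png

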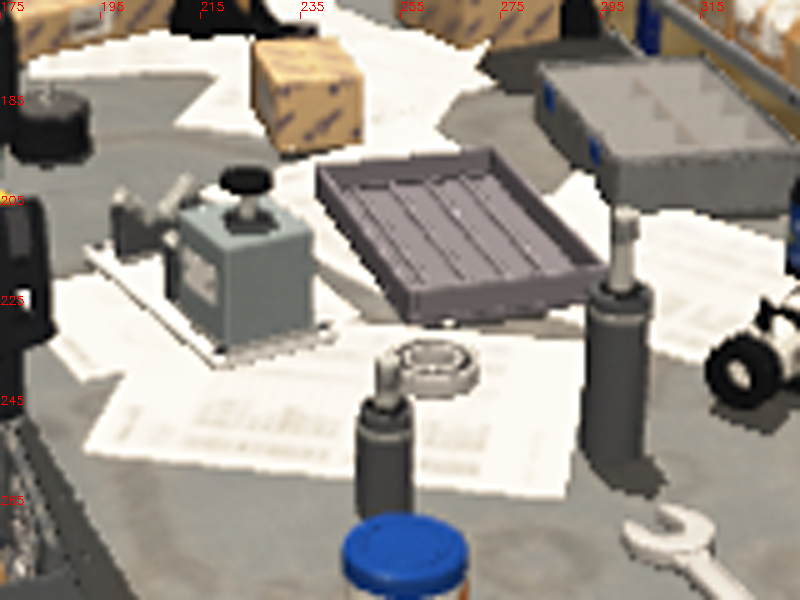

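View pics/top0z.png

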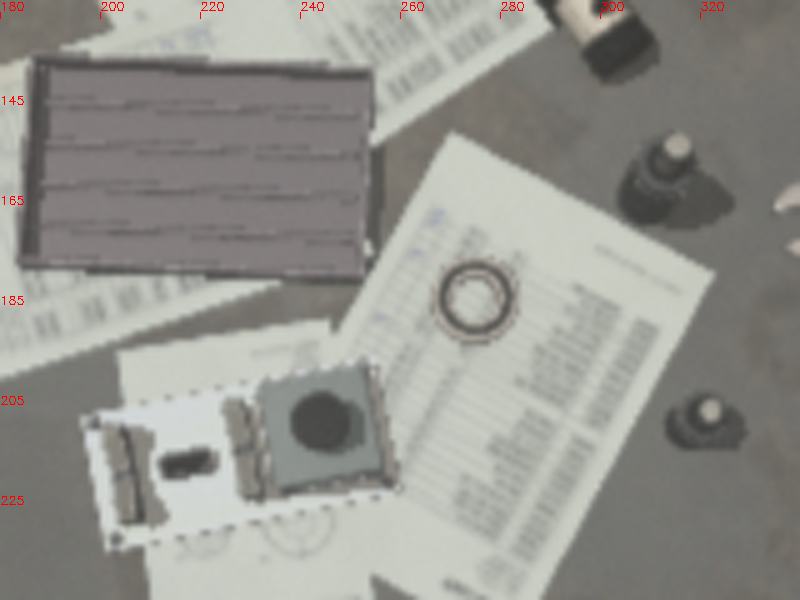

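```bash
cat > h.py <<'E'
import numpy as np,pickle
from scipy.optimize import least_squares
O={"side":(175,165),"top":(180,125)}
def cam(n): return pickle.load(open(n+"0.pkl","rb"))
C={n:cam(n) for n in O}
def proj(n,X):
    c=C[n]; p=(np.atleast_2d(X)@c["R"].T+c["t"])@c["K"].T; return p[:,:2]/p[:,2:]
def px(n,q): return np.array(O[n])+(np.array(q)+.5)/5-.5
def fit(obs,x0,model):
    "obs: (cam, crop px, local point-or-function of p)"
    f=lambda p: np.concatenate([(proj(n,model(p,L))[0]-px(n,q)) for n,q,L in obs])
    r=least_squares(f,x0,loss="soft_l1"); return r.x,f(r.x).reshape(-1,2)
def rigid(p,L):
    L=np.array([l(p) if callable(l) else l for l in L],float)
    c,s=np.cos(p[2]),np.sin(p[2]); return np.array([p[0]+c*L[0]-s*L[1],p[1]+s*L[0]+c*L[1],L[2]+p[3]])
E
python3 - <<'E'
from h import *
h=.084
ob=[("top",(321,421),(0,-.04,.116)),("side",(246,177),(0,-.04,.116)),
("top",(258,385),(.035,0,h)),("top",(370,367),(.035,-.075,h)),("top",(385,470),(-.035,-.075,h)),("top",(275,495),(-.035,0,h)),
("side",(180,212),(-.035,0,h)),("side",(228,240),(-.035,-.075,h)),("side",(313,222),(.035,-.075,h)),
("top",(83,420),(.048,lambda p:p[4]+.206,.01)),("top",(398,490),(-.048,lambda p:p[4],.01)),("top",(108,550),(-.048,lambda p:p[4]+.206,.01)),
("side",(218,366),(-.048,lambda p:p[4],.01))]
x,r=fit(ob,[.4,.05,.2,0,-.085],rigid); print("marker",x.round(4),np.degrees(x[2]));print(r.round(1).tolist())
t=.028
ob=[("top",(35,57),(.075,.12,t)),("top",(373,70),(.075,-.12,t)),("top",(362,282),(-.075,-.12,t)),("top",(18,266),(-.075,.12,t)),
("side",(316,165),(-.075,.12,t)),("side",(492,150),(.075,.12,t)),("side",(608,268),(.075,-.12,t)),("side",(408,291),(-.075,-.12,t))]
x,r=fit(ob,[.55,.05,0,0],rigid); print("tray",x.round(4),np.degrees(x[2]));print(r.round(1).tolist())
for nm,z,a,b,f,l in(("long",.16,(678,147),(627,210),(614,450),.11),("short",.1,(710,411),(388,362),None,.07)):
    ob=[("top",a,(0,0,z)),("side",b,(0,0,z))]
    if f: ob+=[("side",f,(0,0,0))]
    x,r=fit(ob,[.5,-.2,0],lambda p,L:p+np.array(L)); print(nm,x.round(4),r.round(1).tolist())
ob=[("top",(475,297),(0,0,.016)),("side",(436,362),(0,0,.016))]
x,r=fit(ob,[.5,-.2,0],lambda p,L:p+np.array(L)); print("bearing",x.round(4))
E
```

```text
marker [ 0.4525  0.0322  0.2166  0.0019 -0.0853] 12.411434143836768
[[0.4, 0.2], [0.5, -0.3], [-1.0, 0.2], [-0.6, -0.7], [0.7, -0.1], [-0.3, -0.5], [-1.2, -0.6], [-0.3, 1.8], [1.4, 1.2], [-0.2, -1.0], [1.7, 0.7], [-0.2, 0.8], [-0.3, -0.7]]
tray [ 6.439e-01  8.620e-02 -2.830e-02  3.000e-04] -1.6191585780058206
[[-1.1, -0.7], [0.7, -0.2], [0.8, 0.2], [-0.8, 0.1], [-1.1, -0.0], [0.3, -0.6], [0.5, 0.5], [-0.4, 0.6]]
long [ 0.633  -0.225   0.0014] [[0.2, -0.4], [0.0, 0.4], [-0.5, -0.3]]
short [ 0.4742 -0.2534 -0.0012] [[-0.0, 0.1], [0.1, -0.0]]
bearing [ 0.5597 -0.1064 -0.0018]
```

```bash
cat > go.py <<'E'
import numpy as np
from scipy.spatial.transform import Rotation as Ro
from plant import arm
def frame(az,tilt):
    "rod azimuth az; tilt 0=tool down, + = tool z raised towards az; tool x = -rod side"
    a,t=np.radians([az,tilt]); d=np.array([np.cos(a),np.sin(a),0]); u=np.array([0,0,1.])
    z=d*np.sin(t)-u*np.cos(t); x=-(d*np.cos(t)+u*np.sin(t)); return np.c_[x,np.cross(z,x),z]
def go(tcp,Rt):
    s=arm.state(); p=np.array(s["eef_pos"]); R=Ro.from_euler("xyz",s["tool_rot"],degrees=True).as_matrix()
    o=1000*R.T@(np.array(tcp)-p); w=Ro.from_matrix(R.T@Rt).as_rotvec()
    print("at",p.round(4),s["tool_rot"].round(1),"q",s["q"].round(0),"| offset",o.round(1).tolist(),"rot",w.round(4).tolist(),"deg",np.degrees(np.linalg.norm(w)).round(1))
def grasp(P,Rt,back=0,deep=.019): # TCP putting point P at grasp, retreated by back
    return np.array(P)+Rt[:,2]*(deep-back)
E
python3 -c "
from go import *
R=frame(-30,60);t=grasp([.633,-.225,.06],R,.1)+[0,0,.13];print(t);go(t,R)"
```

```text
[ 0.57225    -0.18992597  0.2305    ]
at [ 0.1907 -0.4889  0.2309] [-179.9   -0.    21.3] q [-78.  15.  -3.  72.  -0.  81.] | offset [464.1, -139.9, 0.6] rot [-1.1542, -0.5552, -1.9983] deg 136.0
```

Request:
{"name": "play_rows", "arguments": {
  "offset": [
    [60,-18,-40],
    [110,-30,-60],
    [150,-45,-60],
    [190,-57,-60],
    [230,-70,-60],
    [270,-80,-60],
    [310,-93,-60],
    [350,-105,-60],
    [390,-117,-60],
    [430,-130,-60],
    [464,-140,-60],
    [464,-140,-60]
  ],
  "delta_rot": [
    [-0.072,-0.035,-0.125],
    [-0.144,-0.07,-0.25],
    [-0.216,-0.105,-0.375],
    [-0.288,-0.14,-0.5],
    [-0.36,-0.175,-0.625],
    [-0.433,-0.208,-0.75],
    [-0.505,-0.243,-0.875],
    [-0.577,-0.278,-1.0],
    [-0.65,-0.312,-1.125],
    [-0.72,-0.347,-1.25],
    [-0.79,-0.38,-1.375],
    [-0.866,-0.416,-1.5]
  ],
  "fingers": [85,85,85,85,85,85,85,85,85,85,85,85],
  "squeeze": 60
}}

```text
time_s: 1.3
eef_pos: [0.575, -0.1875, 0.2912]
tool_rot: [159.9, 46.5, 105.4]
wrist_force: [2.1, -0.8, -0.6]
width: 0.995
finger_force: 0.0
```

```bash
python3 -c "
from go import *
R=frame(-30,60);t=grasp([.633,-.225,.06],R,.1)+[0,0,.13];go(t,R)"
```

```text
at [ 0.575  -0.1875  0.2912] [159.9  46.5 105.4] q [-14.  -1. -35.  11. -25.  41.] | offset [42.9, -17.8, 39.2] rot [-0.2823, -0.1375, -0.4918] deg 33.4
```

Request:
{"name": "play_rows", "arguments": {
  "offset": [
    [10,-4,10],
    [20,-9,20],
    [30,-14,30],
    [43,-18,39],
    [43,-18,39],
    [43,-18,39]
  ],
  "delta_rot": [
    [-0.071,-0.034,-0.123],
    [-0.141,-0.069,-0.246],
    [-0.212,-0.103,-0.369],
    [-0.282,-0.138,-0.492],
    [-0.282,-0.138,-0.492],
    [-0.282,-0.138,-0.492]
  ],
  "fingers": [85,85,85,85,85,85]
}}

```text
time_s: 1.9
eef_pos: [0.5688, -0.1928, 0.23]
tool_rot: [179.5, 59.8, 148.8]
wrist_force: [0.9, -0.4, 0.6]
width: 0.996
finger_force: 0.0
```

```bash
python3 -c "
from go import *
R=frame(-30,60);P=[.633,-.225,.06];go(grasp(P,R,.09),R);go(grasp(P,R,0),R)"
```

```text
at [ 0.5688 -0.1928  0.23  ] [179.5  59.8 148.8] q [-24.   1. -60. -30.  -6.   4.] | offset [111.2, 3.8, 76.5] rot [-0.009, -0.0036, -0.0104] deg 0.8
at [ 0.5688 -0.1928  0.23  ] [179.5  59.8 148.8] q [-24.   1. -60. -30.  -6.   4.] | offset [110.8, 4.6, 166.5] rot [-0.009, -0.0036, -0.0104] deg 0.8
```

Request:
{"name": "play_rows", "arguments": {
  "offset": [
    [35,1,20],
    [70,2,45],
    [111,4,76],
    [111,4,76],
    [111,4,76]
  ],
  "delta_rot": [
    [-0.009,-0.004,-0.01],
    [-0.009,-0.004,-0.01],
    [-0.009,-0.004,-0.01],
    [-0.009,-0.004,-0.01],
    [-0.009,-0.004,-0.01]
  ],
  "fingers": [85,85,85,85,85]
}}

```text
time_s: 2.4
eef_pos: [0.6032, -0.1973, 0.109]
tool_rot: [-179.6, 58.6, 150.2]
wrist_force: [0.1, 0.1, -0.7]
width: 0.996
finger_force: 0.0
```

```bash
python3 - <<'E'
from go import *
import cv2
R=frame(-30,60);P=[.633,-.225,.06];go(grasp(P,R,0),R)
a=cv2.resize(arm.capture("side")["image"][165:285,200:360,::-1],(400,300),interpolation=2)
b=cv2.resize(arm.capture("top")["image"][115:235,240:400,::-1],(400,300),interpolation=2)
cv2.imwrite("pics/pre.png",np.hstack([a,b]))
E
```

```text
at [ 0.6032 -0.1973  0.109 ] [-179.6   58.6  150.2] q [-22.  22. -67. -57.  -7.   4.] | offset [20.7, -8.7, 78.5] rot [-0.0041, -0.0248, 0.0021] deg 1.4
```

View pics/pre.png

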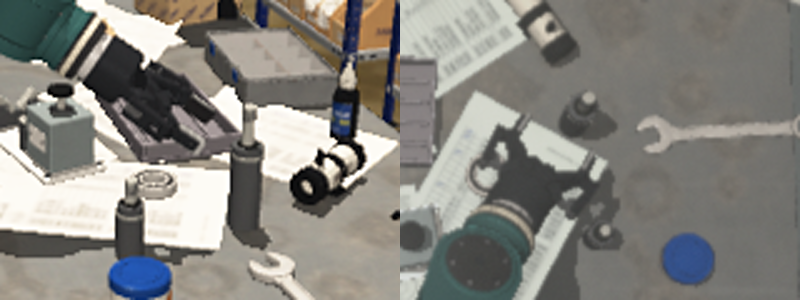

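The left (side) half shows the gripper tilted behind the long strut at (247,165), clear of the housing. In the right (top) half the fingertips straddle the line to the strut at (582,112), and the short strut at (603,235) is clear.

Request:
{"name": "play_rows", "arguments": {
  "offset": [
    [8,-8,18],
    [14,-9,38],
    [20,-9,58],
    [21,-9,78],
    [21,-9,78],
    [21,-9,78]
  ],
  "delta_rot": [
    [-0.004,-0.025,0.002],
    [-0.004,-0.025,0.002],
    [-0.004,-0.025,0.002],
    [-0.004,-0.025,0.002],
    [-0.004,-0.025,0.002],
    [-0.004,-0.025,0.002]
  ],
  "fingers": [85,85,85,85,85,85]
}}

```text
time_s: 3.1
eef_pos: [0.6456, -0.2334, 0.0537]
tool_rot: [-179.9, 60.3, 150.1]
wrist_force: [0.4, 0.7, -0.8]
width: 0.999
finger_force: 0.0
```

```bash
python3 - <<'E'
from go import *
import cv2
R=frame(-30,60);P=[.633,-.225,.06];go(grasp(P,R,0),R)
E
```

```text
at [ 0.6456 -0.2334  0.0537] [-179.9   60.3  150.1] q [-25.  35. -65. -70.  -5.   3.] | offset [2.1, 1.0, 2.7] rot [0.0001, 0.0046, 0.0009] deg 0.3
```

Request:
{"name": "play_rows", "arguments": {
  "offset": [
    [0,0,4],
    [0,0,4],
    [0,0,4],
    [0,0,4],
    [0,0,4],
    [0,0,4],
    [0,0,4],
    [0,0,4]
  ],
  "delta_rot": [
    [0,0,0],
    [0,0,0],
    [0,0,0],
    [0,0,0],
    [0,0,0],
    [0,0,0],
    [0,0,0],
    [0,0,0]
  ],
  "fingers": [30,30,30,30,30,30,30,30],
  "squeeze": 60
}}

```text
time_s: 3.9
eef_pos: [0.6489, -0.2349, 0.0503]
tool_rot: [-179.9, 60.2, 150.2]
wrist_force: [-1.2, 3.1, 7.0]
width: 0.454
finger_force: 59.1
```

```bash
python3 - <<'E'
from go import *
s=arm.state();print(s["eef_pos"],s["width"],s["finger_force"],s["wrist_force"])
R=frame(-30,60);go(np.array(s["eef_pos"])+[0,0,.2],R)
E
```

```text
[ 0.64890934 -0.23487221  0.05034547] 0.45389659558107875 59.07015144824982 [-1.15556253  3.13014228  7.02958957]
at [ 0.6489 -0.2349  0.0503] [-179.9   60.2  150.2] q [-25.  35. -65. -70.  -4.   2.] | offset [-173.6, -0.2, -99.4] rot [0.001, 0.0037, 0.0016] deg 0.2
```

```bash
cat >> go.py <<'E'
SEAT=np.array([.4525,.0322,.062]); MAZ=102.41
Rg=Ro.from_euler("xyz",[-179.9,60.2,150.2],degrees=True).as_matrix(); tg=np.array([.6489,-.2349,.0503])
Ft=Rg.T@(np.array([.633,-.225,.0005])-tg); Ft[1]=0; At=Rg.T@[0,0,1.]
my=np.array([np.cos(np.radians(MAZ)),np.sin(np.radians(MAZ)),0])
tl=np.degrees(np.arctan2(-At[2],-At[0]))   # tilt of grasp
Rc=frame(MAZ,tl-0)  # placeholder, fixed below
for k in np.arange(-45,-15,.05):
    R=frame(MAZ,k)
    if (R@At)@my>(Rc@At)@my: Rc=R
def ctcp(foot): return np.array(foot)-Rc@Ft
E
python3 - <<'E'
from go import *
print(Ft,At,(Rc@At)@my,Rc@At)
R=frame(-30,0);go([.58,-.15,.33],R)
E
```

```text
[0.05251684 0.         0.00850568] [-8.67765453e-01 -8.67382751e-04 -4.96973204e-01] 0.9999996238232947 [-2.14058588e-01  9.76820823e-01 -6.56841569e-07]
at [ 0.6489 -0.2349  0.0503] [-179.9   60.2  150.2] q [-25.  35. -65. -70.  -4.   2.] | offset [-192.0, 39.0, -227.5] rot [0.0001, 1.0509, 0.0019] deg 60.2
```

Request:
{"name": "play_rows", "arguments": {
  "offset": [
    [-20,0,-11],
    [-60,0,-35],
    [-100,0,-57],
    [-130,8,-85],
    [-145,15,-115],
    [-160,22,-145],
    [-170,30,-180],
    [-180,35,-205],
    [-192,39,-227],
    [-192,39,-227],
    [-192,39,-227]
  ],
  "delta_rot": [
    [0,0,0],
    [0,0,0],
    [0,0.13,0],
    [0,0.27,0],
    [0,0.41,0],
    [0,0.55,0],
    [0,0.69,0],
    [0,0.83,0],
    [0,0.95,0],
    [0,1.05,0.002],
    [0,1.05,0.002]
  ],
  "fingers": [30,30,30,30,30,30,30,30,30,30,30]
}}

```text
time_s: 5.0
eef_pos: [0.6095, -0.1772, 0.2732]
tool_rot: [179.9, 24.3, 150.1]
wrist_force: [1.9, -0.9, -5.8]
width: 0.45
finger_force: 62.0
```

```bash
python3 - <<'E'
from go import *
s=arm.state();print(s["width"],s["finger_force"],s["wrist_force"])
go(ctcp(SEAT+my*.02+[0,0,.12]),Rc)
E
```

```text
0.4496557815822461 61.97006106376648 [ 1.86895965 -0.88890003 -5.80158172]
at [ 0.6095 -0.1772  0.2732] [179.9  24.3 150.1] q [-22.   9. -10.  47.  -3.   7.] | offset [307.3, 154.8, -17.7] rot [0.1146, 0.4748, -2.3551] deg 137.8
```

Request:
{"name": "play_rows", "arguments": {
  "offset": [
    [15,8,-40],
    [35,18,-60],
    [55,28,-80],
    [75,38,-80],
    [95,48,-80],
    [118,60,-80],
    [140,70,-80],
    [163,82,-80],
    [185,93,-80],
    [208,104,-80],
    [230,116,-80],
    [230,116,-80]
  ],
  "delta_rot": [
    [0.007,0.028,-0.14],
    [0.014,0.056,-0.28],
    [0.02,0.085,-0.42],
    [0.027,0.113,-0.56],
    [0.034,0.141,-0.7],
    [0.041,0.169,-0.84],
    [0.048,0.198,-0.98],
    [0.055,0.226,-1.12],
    [0.061,0.254,-1.26],
    [0.068,0.282,-1.4],
    [0.075,0.31,-1.54],
    [0.082,0.339,-1.68]
  ],
  "fingers": [30,30,30,30,30,30,30,30,30,30,30,30]
}}

```text
time_s: 6.2
eef_pos: [0.4567, 0.0448, 0.2487]
tool_rot: [-165.2, -16.7, -117.9]
wrist_force: [0.2, -0.4, -4.4]
width: 0.452
finger_force: 62.0
```

```bash
python3 - <<'E'
from go import *
s=arm.state();print(s["width"],s["finger_force"],s["wrist_force"])
go(ctcp(SEAT+my*.02+[0,0,.12]),Rc)
E
```

```text
0.4516053763468492 62.01374173164368 [ 0.17103584 -0.43099505 -4.44639678]
at [0.4567 0.0448 0.2487] [-165.2  -16.7 -117.9] q [  9.   8. -13.  67. -22. -56.] | offset [-63.0, 59.5, 56.9] rot [0.0305, 0.133, -0.6677] deg 39.0
```

Request:
{"name": "play_rows", "arguments": {
  "offset": [
    [-12,11,8],
    [-25,23,18],
    [-38,35,30],
    [-50,48,42],
    [-63,59,57],
    [-63,59,57],
    [-63,59,57],
    [-63,59,57]
  ],
  "delta_rot": [
    [0.006,0.026,-0.134],
    [0.012,0.053,-0.267],
    [0.018,0.08,-0.4],
    [0.024,0.106,-0.534],
    [0.03,0.133,-0.668],
    [0.03,0.133,-0.668],
    [0.03,0.133,-0.668],
    [0.03,0.133,-0.668]
  ],
  "fingers": [30,30,30,30,30,30,30,30]
}}

```text
time_s: 7.0
eef_pos: [0.4415, 0.0985, 0.1658]
tool_rot: [-179.5, -29.8, -78.4]
wrist_force: [0.3, -0.4, -4.8]
width: 0.451
finger_force: 61.9
```

```bash
python3 - <<'E'
from go import *
import cv2,pickle
s=arm.state();print(s["width"],s["finger_force"],s["wrist_force"])
go(ctcp(SEAT+my*.02+[0,0,.12]),Rc)
go(ctcp(SEAT+my*.012+[0,0,.03]),Rc)
ims=[]
R=Ro.from_euler("xyz",s["tool_rot"],degrees=True).as_matrix();F=s["eef_pos"]+R@Ft;T=F+.16*R@At
for n,(u,v) in {"side":(170,150),"top":(170,150)}.items():
    c=arm.capture(n);im=c["image"][:,:,::-1].copy()
    im=cv2.resize(im[v:v+90,u:u+120],(480*5//6,300),interpolation=2);k=im.shape[1]/120
    for X in (F,T,SEAT,SEAT+.16*my):
        p=c["K"]@(c["R"]@X+c["t"]);p=p[:2]/p[2];cv2.circle(im,(int((p[0]-u)*k),int((p[1]-v)*k)),3,(0,0,255),1)
    ims.append(im)
cv2.imwrite("pics/hover.png",np.hstack(ims));print(F,T,im.shape)
E
```

```text
0.45113502518524706 61.90146446228027 [ 0.34423763 -0.42720671 -4.79979247]
at [0.4415 0.0985 0.1658] [-179.5  -29.8  -78.4] q [ 20.  14. -20.  59. -29. -81.] | offset [-3.5, 3.5, 0.8] rot [-0.002, 0.0007, -0.0124] deg 0.7
at [0.4415 0.0985 0.1658] [-179.5  -29.8  -78.4] q [ 20.  14. -20.  59. -29. -81.] | offset [-41.3, 4.2, 82.9] rot [-0.002, 0.0007, -0.0124] deg 0.7
[0.45157507 0.04969608 0.18444354] [0.41885645 0.20631497 0.18456196] (300, 400, 3)
```

View pics/hover.png

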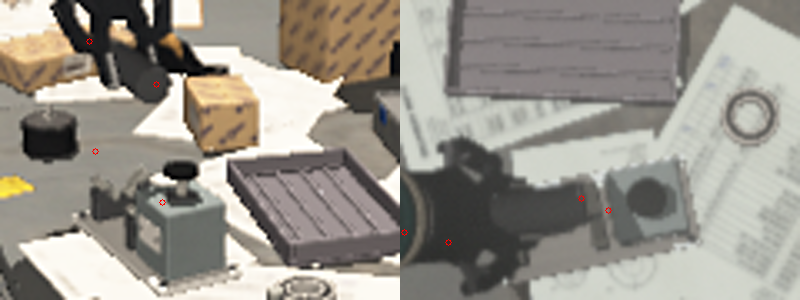

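The side half shows the strut's foot face near (152,85), which is close to the prediction of (156,84). In the top half the strut's body runs from (500,210) to (588,206), a bit below the predicted axis. I'll check this numerically from the body's edges.

```bash
python3 - <<'E'
from go import *
s=arm.state();R=Ro.from_euler("xyz",s["tool_rot"],degrees=True).as_matrix();F=s["eef_pos"]+R@Ft;A=R@At
c=arm.capture("top");g=c["image"].astype(int)
def pr(X): p=c["K"]@(c["R"]@X+c["t"]);return p[:2]/p[2]
side=np.cross(A,[0,0,1]);side/=np.linalg.norm(side)
for d in(.005,.015,.025): print(d,pr(F+d*A).round(1),pr(F+d*A+.02*side).round(1),pr(F+d*A-.02*side).round(1))
np.set_printoptions(linewidth=250)
print("rows198-226, cols 206-228 step2 (sum/3)");print(g[198:227,206:232:2].mean(2).astype(int))
E
```

```text
0.005 [222.9 209.9] [221.7 203.3] [224.1 216.5]
0.015 [219.6 210.5] [218.4 203.9] [220.8 217.1]
0.025 [216.3 211.1] [215.1 204.6] [217.4 217.7]
rows198-226, cols 206-228 step2 (sum/3)
[[208 208 207 208 207 208 207 207 206 208 208 209 210]
 [209 208 207 208 208 208 208 207 205 206 208 209 210]
 [208 208 208 208 208 208 209 208 206 207 207 206 211]
 [209 209 207 208 208 209 208 206 205 201 203 183 214]
 [201 207 209 207 209 208 203 202 199 155 167 208 214]
 [126 199 209 208 206 209 161 158 156 134 142 207 213]
 [ 80 191 206 206 192 212 147 121 110 111 130 156 189]
 [ 83 128 176 208 176 159 113  85  80  84 106 116 198]
 [ 71  76 118 133 113  96  80  69  72  75 100  98 156]
 [ 64  65  78  75  73  70  71  69  73  76  99 100 133]
 [ 65  68  69  68  69  70  71  71  73  79  97  98 128]
 [ 67  67  68  69  69  71  70  73  74  78  97  98 128]
 [ 69  68  71  70  70  71  73  73  73  75  96  99 118]
 [ 68  70  71  72  72  71  73  73  74  73  96 100 109]
 [ 71  71  71  72  72  73  74  74  74  75  96  99 107]
 [ 71  70  72  74  74  70  73  74  74  73  90  97 100]
 [ 70  72  71  73  72  72  73  74  72  73  83  82  89]
 [ 70  70  72  70  71  72  71  71  71  72  72  82  96]
 [ 70  69  71  70  70  70  70  70  71  72  83  92  95]
 [ 69  67  69  68  68  68  69  69  72  93 119  94  95]
 [ 67  67  67  67  65  66  69  72  95 127 132  94  94]
 [ 64  63  65  65  66  74  75  93 125 136 134  94  92]
 [ 73  82  83  80  80  95 121 127 135 136 135  95  94]
 [ 83  84  85  99 122 126 135 137 137 138 136  97  95]
 [ 67  66  70 122 135 136 137 138 137 136 135 104  98]
 [ 57  56  71 131 137 136 136 135 136 136 135 104  99]
 [ 57  62 104 135 136 135 135 135 136 136 137 120  87]
 [ 82  86 127 134 134 135 136 137 137 137 137 131 122]
 [ 93  90 133 135 135 136 136 136 135 136 136 134 134]]
```

Request:
{"name": "play_rows", "arguments": {
  "offset": [
    [-10,2,20],
    [-20,2,40],
    [-30,2,60],
    [-41,2,83],
    [-41,2,83],
    [-41,2,83],
    [-41,2,83]
  ],
  "delta_rot": [
    [-0.002,0.001,-0.012],
    [-0.002,0.001,-0.012],
    [-0.002,0.001,-0.012],
    [-0.002,0.001,-0.012],
    [-0.002,0.001,-0.012],
    [-0.002,0.001,-0.012],
    [-0.002,0.001,-0.012]
  ],
  "fingers": [30,30,30,30,30,30,30]
}}

```text
time_s: 7.85
eef_pos: [0.4416, 0.0931, 0.0739]
tool_rot: [-180.0, -29.8, -77.5]
wrist_force: [0.7, 0.3, -5.3]
width: 0.451
finger_force: 62.0
```

```bash
python3 - <<'E'
from go import *
s=arm.state();print(s["width"],s["finger_force"],s["wrist_force"])
R=Ro.from_euler("xyz",s["tool_rot"],degrees=True).as_matrix();F=s["eef_pos"]+R@Ft;A=R@At
print("foot in seat",frame(MAZ,0).T@(F-SEAT)*1000,"angle",np.degrees(A@[0,0,1]))
go(ctcp(SEAT+my*.012+[.002,0,.003]),Rc)
c=arm.capture("top");g=c["image"].astype(int)
def pr(X): p=c["K"]@(c["R"]@X+c["t"]);return p[:2]/p[2]
for d in(.0,.012,.022): print(d,pr(F+d*A).round(1))
np.set_printoptions(linewidth=250)
print(g[196:230,210:236:2].mean(2).astype(int))
E
```

```text
0.4508593930930655 61.9754683971405 [ 0.68934421  0.34839202 -5.30674702]
foot in seat [-12.05882481  -2.57639074 -30.63967534] angle -0.03991085161774664
at [0.4416 0.0931 0.0739] [-180.   -29.8  -77.5] q [ 20.  20. -30.  45. -30. -82.] | offset [-13.3, 0.5, 24.2] rot [-0.001, -0.0007, 0.0017] deg 0.1
0.0 [228.3 212.2]
0.012 [224.6 212.9]
0.022 [221.5 213.6]
[[208 208 208 207 208 207 206 208 209 208 202 204 205]
 [208 208 207 207 207 207 207 207 209 209 208 209 209]
 [208 207 208 208 208 207 205 207 208 209 210 209 210]
 [208 208 208 208 207 206 207 208 207 210 210 209 209]
 [207 208 208 209 207 206 207 207 207 206 210 202 205]
 [208 208 208 208 208 207 207 205 208 182 214 169 162]
 [208 208 208 208 203 207 205 194 216 207 215 149 148]
 [209 207 202 203 153 203 215 211 214 214 210 148 148]
 [209 199 152 162 136 167 216 213 173 152 153 142 148]
 [202 155 135 140 138 144 213 178 117 102 135 143 149]
 [125 103 136 138 139 138 210 142 101  94 138 149 148]
 [ 75  81 128 136 136 134 199 111  87  97 137 135 150]
 [ 83  86 106 133 131 109 130  80  74  85 133 129 149]
 [ 70  74  80  99  92  
[... 432 characters left out ...]
70  73  72  73  73  73  72  94 132 114]
 [ 71  71  71  72  72  72  72  71  72  73  86 130 106]
 [ 70  70  70  70  68  71  72  75  79  76  90 130  99]
 [ 68  68  68  67  72  77  86  96 122  92  92 117  98]
 [ 66  68  68  68  93 122 127 130 134  97  96 105 110]
 [ 65  75  84  87 126 135 136 135 135 105 100 101 129]
 [ 61  81  85  89 133 136 136 135 134 105  97  92 136]
 [ 59  66  67  93 134 135 136 136 137 120  85 101 137]
 [ 58  59  67 108 136 136 137 137 137 130 123 128 137]
 [ 59  75 103 129 135 136 136 136 135 134 135 136 137]
 [ 83 123 127 135 135 135 134 135 135 136 138 137 136]
 [ 89 133 132 133 133 133 134 136 137 137 135 142 138]
 [ 71 128 132 132 133 135 135 136 137 147 131 166 183]]
```

Request:
{"name": "play_rows", "arguments": {
  "offset": [
    [-3,0,6],
    [-7,0,12],
    [-10,0,18],
    [-13,0,23],
    [-13,0,24],
    [-13,0,24]
  ],
  "delta_rot": [
    [0,0,0],
    [0,0,0],
    [0,0,0],
    [0,0,0],
    [0,0,0],
    [0,0,0]
  ],
  "fingers": [30,30,30,30,30,30]
}}

```text
time_s: 8.5
eef_pos: [0.4408, 0.0925, 0.0452]
tool_rot: [179.8, -29.8, -77.3]
wrist_force: [-4.1, 3.6, 3.7]
width: 0.451
finger_force: 61.8
```

```bash
cat >> go.py <<'E'
def rep():
    s=arm.state();R=Ro.from_euler("xyz",s["tool_rot"],degrees=True).as_matrix();F=s["eef_pos"]+R@Ft
    M=np.c_[np.cross(my,[0,0,1]),my,[0,0,1]]
    print("foot in seat xyz mm",(M.T@(F-SEAT)*1000).round(1),"force M",(M.T@s["wrist_force"]).round(1),s["width"].round(3),s["finger_force"])
E
python3 - <<'E'
from go import *
rep()
go(ctcp(SEAT+my*.003+[.002,0,.002]),Rc)
E
```

```text
Traceback (most recent call last):
  File "go.py", line 27, in rep
    print("foot in seat xyz mm",(M.T@(F-SEAT)*1000).round(1),"force M",(M.T@s["wrist_force"]).round(1),s["width"].round(3),s["finger_force"])
                                                                                                       ^^^^^^^^^^^^^^^^
AttributeError: 'float' object has no attribute 'round'
```

Request:
{"name": "play_rows", "arguments": {
  "offset": [
    [2,1,1],
    [4,1,2],
    [6,1,3],
    [8,1,4.5],
    [8,1,4.5]
  ],
  "delta_rot": [
    [0,0,0],
    [0,0,0],
    [0,0,0],
    [0,0,0],
    [0,0,0]
  ],
  "fingers": [30,30,30,30,30]
}}

```text
time_s: 9.0
eef_pos: [0.4425, 0.084, 0.0455]
tool_rot: [180.0, -29.7, -77.4]
wrist_force: [-2.2, 12.6, 6.3]
width: 0.453
finger_force: 62.8
```

```bash
sed -i 's/s\["width"\].round(3)/s["width"]/' go.py; python3 - <<'E'
from go import *
rep()
E
```

```text
foot in seat xyz mm [1.6 2.9 2.1] force M [ 0.5 12.8  6.3] 0.45349646711027813 62.80670642852783
```

Request:
{"name": "play_rows", "arguments": {
  "offset": [
    [0.9,0,0.5],
    [0.9,0,0.5],
    [1.7,0,1],
    [1.7,0,1]
  ],
  "delta_rot": [
    [0,0,0],
    [0,0,0],
    [0,0,0],
    [0,0,0]
  ],
  "fingers": [30,30,30,30]
}}

```text
time_s: 9.4
eef_pos: [0.4426, 0.0839, 0.0453]
tool_rot: [180.0, -29.5, -77.3]
wrist_force: [-13.3, 33.6, 17.9]
width: 0.454
finger_force: 65.2
```

```bash
python3 - <<'E'
from go import *
rep()
E
```

```text
foot in seat xyz mm [1.7 2.7 1.8] force M [-5.8 35.7 17.9] 0.4543207903517949 65.17629504203796
```

Request:
{"name": "play_rows", "arguments": {
  "offset": [
    [-1.5,0,-1],
    [-1.5,0,-1],
    [-1.5,0,-1],
    [-1.5,0,-1],
    [-1.5,0,-1],
    [-1.5,0,-1],
    [-1.5,0,-1],
    [-1.5,0,-1]
  ],
  "delta_rot": [
    [0,0,0],
    [0,0,0],
    [0,0,0],
    [0,0,0],
    [0,0,0],
    [0,0,0],
    [0,0,0],
    [0,0,0]
  ],
  "fingers": [36,40,44,50,60,80,80,80]
}}

```text
time_s: 10.2
eef_pos: [0.442, 0.0829, 0.0455]
tool_rot: [179.9, -29.9, -77.4]
wrist_force: [-0.7, -0.0, 0.1]
width: 0.937
finger_force: 0.0
```

```bash
python3 - <<'E'
from go import *
rep()
p=SEAT-.04*my; p[2]=.16
Rv=frame(MAZ,0)
go(p+[0,0,.06],Rv); print(p)
E
```

```text
foot in seat xyz mm [0.8 2.  2.2] force M [-0.7  0.1  0.1] 0.936981899546737 0.0
at [0.442  0.0829 0.0455] [179.9 -29.9 -77.4] q [ 18.  21. -33.  39. -30. -83.] | offset [166.4, 1.2, -105.7] rot [0.0013, -0.521, 0.0026] deg 29.9
[ 0.46109623 -0.00686539  0.16      ]
```

Request:
{"name": "play_rows", "arguments": {
  "offset": [
    [0,0,-20],
    [0,0,-55],
    [0,0,-95],
    [0,0,-135],
    [30,0,-165],
    [60,0,-165],
    [100,0,-150],
    [135,1,-130],
    [166,1,-106],
    [166,1,-106],
    [166,1,-106]
  ],
  "delta_rot": [
    [0,0,0],
    [0,0,0],
    [0,0,0],
    [0,0,0],
    [0,-0.1,0],
    [0,-0.2,0],
    [0,-0.33,0],
    [0,-0.46,0],
    [0,-0.521,0.003],
    [0,-0.521,0.003],
    [0,-0.521,0.003]
  ],
  "fingers": [80,80,80,80,40,0,0,0,0,0,0]
}}

```text
time_s: 11.3
eef_pos: [0.4616, -0.0093, 0.2198]
tool_rot: [179.9, 0.0, -77.9]
wrist_force: [0.8, -0.6, 0.8]
width: -0.002
finger_force: 0.0
```

```bash
python3 - <<'E'
from go import *
import cv2
p=SEAT-.04*my; p[2]=.12
go(p,frame(MAZ,0)); print(arm.state()["wrist_force"],arm.state()["width"])
ims=[]
for n,(u,v) in {"side":(170,150),"top":(170,150)}.items():
    c=arm.capture(n);im=c["image"][:,:,::-1].copy()
    im=cv2.resize(im[v:v+90,u:u+120],(400,300),interpolation=2);k=im.shape[1]/120
    for X in (SEAT,SEAT+.16*my,SEAT-.04*my+[0,0,.054]):
        p=c["K"]@(c["R"]@X+c["t"]);p=p[:2]/p[2];cv2.circle(im,(int((p[0]-u)*k),int((p[1]-v)*k)),3,(0,0,255),1)
    ims.append(im)
cv2.imwrite("pics/seated.png",np.hstack(ims))
E
```

```text
at [ 0.4616 -0.0093  0.2198] [179.9   0.  -77.9] q [ -11.    9.  -12.   68.    0. -113.] | offset [-2.4, -0.1, 99.8] rot [0.0012, 0.0008, -0.0053] deg 0.3
[ 0.7717997  -0.63052014  0.81889964] -0.0016475698709815943
```

View pics/seated.png

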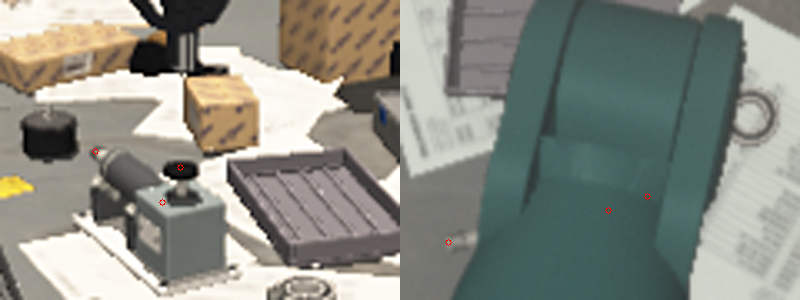

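The strut lies in the cradle with its rod tip at (97,152) and its body up to the housing. The plunger cap is at (181,167), and the closed fingers are above it.

Request:
{"name": "play_rows", "arguments": {
  "offset": [
    [-2,0,40],
    [-2,0,80],
    [-2,0,97],
    [-2,0,102],
    [-2,0,107],
    [-2,0,112],
    [-2,0,116],
    [-2,0,119],
    [-2,0,121],
    [-2,0,123],
    [-2,0,123],
    [-2,0,123]
  ],
  "delta_rot": [
    [0,0,0],
    [0,0,0],
    [0,0,0],
    [0,0,0],
    [0,0,0],
    [0,0,0],
    [0,0,0],
    [0,0,0],
    [0,0,0],
    [0,0,0],
    [0,0,0],
    [0,0,0]
  ],
  "fingers": [0,0,0,0,0,0,0,0,0,0,0,0]
}}

```text
time_s: 12.6
eef_pos: [0.461, -0.0038, 0.0979]
tool_rot: [-180.0, 0.0, -77.6]
wrist_force: [-3.7, 4.8, 9.7]
width: 0.0
finger_force: 4.8
```

Request:
{"name": "play_rows", "arguments": {
  "offset": [
    [0,0,1],
    [0,0,2],
    [0,0,3],
    [0,0,4],
    [0,0,4],
    [0,0,4]
  ],
  "delta_rot": [
    [0,0,0],
    [0,0,0],
    [0,0,0],
    [0,0,0],
    [0,0,0],
    [0,0,0]
  ],
  "fingers": [0,0,0,0,0,0]
}}

```text
time_s: 13.2
eef_pos: [0.4613, -0.0038, 0.0956]
tool_rot: [-179.9, -0.0, -77.6]
wrist_force: [-13.6, 7.7, 44.6]
width: -0.001
finger_force: 22.2
```

Request:
{"name": "play_rows", "arguments": {
  "offset": [
    [0,0,-5],
    [0,0,-15],
    [0,0,-25],
    [0,0,-60],
    [0,0,-100],
    [0,0,-100]
  ],
  "delta_rot": [
    [0,0,0],
    [0,0,0],
    [0,0,0],
    [0,0,0],
    [0,0,0],
    [0,0,0]
  ],
  "fingers": [0,0,0,0,40,85]
}}

```text
time_s: 13.8
eef_pos: [0.463, -0.0048, 0.1978]
tool_rot: [-179.7, -0.2, -77.6]
wrist_force: [0.7, -0.2, -1.4]
width: 0.332
finger_force: 0.0
```

```bash
python3 - <<'E'
from go import *
p=SEAT+.058*my; p[2]=.048
go(p,frame(MAZ,0))
E
```

```text
at [ 0.463  -0.0048  0.1978] [-179.7   -0.2  -77.6] q [ -11.   10.  -15.   65.   -0. -113.] | offset [-96.8, 3.2, 149.4] rot [-0.0057, -0.0032, -0.0005] deg 0.4
```

Request:
{"name": "play_rows", "arguments": {
  "offset": [
    [-40,1,0],
    [-80,3,0],
    [-97,3,20],
    [-97,3,60],
    [-97,3,100],
    [-97,3,130],
    [-97,3,149],
    [-97,3,149],
    [-97,3,149]
  ],
  "delta_rot": [
    [0,0,0],
    [0,0,0],
    [-0.006,-0.003,0],
    [-0.006,-0.003,0],
    [-0.006,-0.003,0],
    [-0.006,-0.003,0],
    [-0.006,-0.003,0],
    [-0.006,-0.003,0],
    [-0.006,-0.003,0]
  ],
  "fingers": [85,85,85,85,85,85,85,85,85]
}}

```text
time_s: 14.7
eef_pos: [0.4372, 0.0898, 0.0446]
tool_rot: [179.6, 0.2, -77.6]
wrist_force: [-0.1, -0.7, 0.3]
width: 0.996
finger_force: 0.0
```

Request:
{"name": "play_rows", "arguments": {
  "offset": [
    [0,0,0],
    [0,0,0],
    [0,0,0],
    [0,0,0],
    [0,0,0],
    [0,0,0],
    [0,0,0],
    [0,0,0]
  ],
  "delta_rot": [
    [0,0,0],
    [0,0,0],
    [0,0,0],
    [0,0,0],
    [0,0,0],
    [0,0,0],
    [0,0,0],
    [0,0,0]
  ],
  "fingers": [30,30,30,30,30,30,30,30]
}}

```text
time_s: 15.5
eef_pos: [0.4413, 0.0905, 0.0461]
tool_rot: [-179.9, 0.2, -77.6]
wrist_force: [12.7, 6.7, 8.3]
width: 0.447
finger_force: 59.2
```

```bash
python3 - <<'E'
from go import *
s=arm.state();M=frame(MAZ,0);e=M.T@(s["eef_pos"]-SEAT)*1000;print("tcp in seat(-along, -x, -z)",e)
R2=frame(90-1.62,0);d=-R2[:,0]
tray=np.array([.6439,.0862,0]); foot=tray-.08*d
t=foot+d*.058; t[2]=.025-.016+.002
print(t);go(t+[0,0,.12],R2)
E
```

```text
tcp in seat(-along, -x, -z) [-59.29683332  -1.61229714  15.92786863]
[0.64327805 0.06420879 0.011     ]
at [0.4413 0.0905 0.0461] [-179.9    0.2  -77.6] q [   1.   16.  -33.   41.    0. -101.] | offset [68.8, -191.8, -84.8] rot [-0.0015, 0.0032, 0.2448] deg 14.0
```

Request:
{"name": "play_rows", "arguments": {
  "offset": [
    [0,0,-10],
    [0,0,-45],
    [0,0,-85],
    [10,-30,-85],
    [25,-70,-85],
    [40,-110,-85],
    [55,-150,-85],
    [69,-192,-85],
    [69,-192,-85],
    [69,-192,-85],
    [69,-192,-85]
  ],
  "delta_rot": [
    [0,0,0],
    [0,0,0],
    [0,0,0],
    [0,0,0.05],
    [0,0,0.1],
    [0,0,0.15],
    [0,0,0.2],
    [-0.001,0.003,0.245],
    [-0.001,0.003,0.245],
    [-0.001,0.003,0.245],
    [-0.001,0.003,0.245]
  ],
  "fingers": [30,30,30,30,30,30,30,30,30,30,30]
}}

```text
time_s: 16.6
eef_pos: [0.6387, 0.0635, 0.1274]
tool_rot: [179.4, -0.1, -91.6]
wrist_force: [-1.1, -0.4, -4.8]
width: 0.451
finger_force: 63.0
```

```bash
python3 - <<'E'
from go import *
import cv2
s=arm.state();print(s["finger_force"],s["width"],s["wrist_force"])
R2=frame(90-1.62,0);t=np.array([.6433,.0642,.011]);go(t,R2)
ims=[]
for n,(u,v) in {"side":(170,150),"top":(170,105)}.items():
    im=arm.capture(n)["image"][v:v+90,u:u+120,::-1];ims.append(cv2.resize(im,(400,300),interpolation=2))
cv2.imwrite("pics/tray.png",np.hstack(ims))
E
```

```text
63.00907373428345 0.45072812638863957 [-1.1017473  -0.35697574 -4.83031481]
at [0.6387 0.0635 0.1274] [ 1.794e+02 -1.000e-01 -9.160e+01] q [ -2.  29.   4.  65.  -0. -90.] | offset [-1.0, -5.7, 116.3] rot [0.0096, -0.0018, -0.0004] deg 0.6
```

View pics/tray.png

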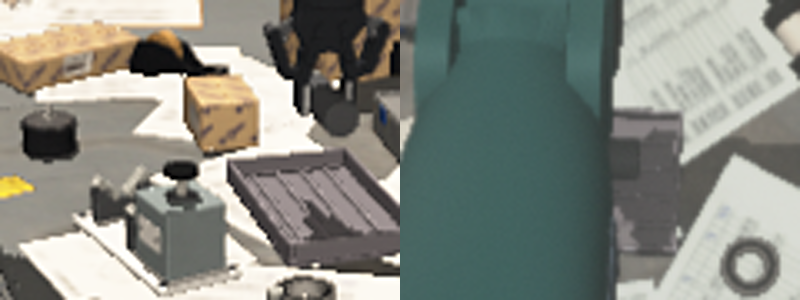

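The side half shows the strut held level with its foot at (338,108), over the tray, and the cradle is empty. In the top half the foot is at (625,158), above the tray's near end.

Request:
{"name": "play_rows", "arguments": {
  "offset": [
    [-1,-4,35],
    [-1,-4,75],
    [-1,-4,95],
    [-1,-4,108],
    [-1,-4,114],
    [-1,-4,116],
    [-1,-4,116]
  ],
  "delta_rot": [
    [0.01,-0.002,0],
    [0.01,-0.002,0],
    [0.01,-0.002,0],
    [0.01,-0.002,0],
    [0.01,-0.002,0],
    [0.01,-0.002,0],
    [0.01,-0.002,0]
  ],
  "fingers": [30,30,30,30,30,30,30]
}}

```text
time_s: 17.4
eef_pos: [0.6434, 0.0641, 0.0123]
tool_rot: [-179.8, 0.0, -91.7]
wrist_force: [-0.5, 0.2, -5.1]
width: 0.447
finger_force: 62.8
```

Request:
{"name": "play_rows", "arguments": {
  "offset": [
    [0,0,1.5],
    [0,0,3],
    [0,0,3]
  ],
  "delta_rot": [
    [0,0,0],
    [0,0,0],
    [0,0,0]
  ],
  "fingers": [30,30,30]
}}

```text
time_s: 17.7
eef_pos: [0.6445, 0.0641, 0.0102]
tool_rot: [-179.7, 0.0, -91.7]
wrist_force: [0.6, -0.7, 7.0]
width: 0.448
finger_force: 64.3
```

Request:
{"name": "play_rows", "arguments": {
  "offset": [
    [0,0,0],
    [0,0,0],
    [0,0,0],
    [0,0,0],
    [0,0,0],
    [0,0,0],
    [0,0,0]
  ],
  "delta_rot": [
    [0,0,0],
    [0,0,0],
    [0,0,0],
    [0,0,0],
    [0,0,0],
    [0,0,0],
    [0,0,0]
  ],
  "fingers": [36,40,45,55,65,65,65]
}}

```text
time_s: 18.4
eef_pos: [0.6427, 0.0641, 0.0083]
tool_rot: [-179.9, 0.0, -91.7]
wrist_force: [0.3, 0.0, 0.2]
width: 0.764
finger_force: 0.0
```

Request:
{"name": "play_rows", "arguments": {
  "offset": [
    [0,0,-20],
    [0,0,-50],
    [0,0,-90],
    [0,0,-140],
    [0,0,-190],
    [0,60,-200],
    [0,110,-200],
    [0,160,-200],
    [0,200,-200],
    [0,200,-200],
    [0,200,-200]
  ],
  "delta_rot": [
    [0,0,0],
    [0,0,0],
    [0,0,0],
    [0,0,0],
    [0,0,0],
    [0,0,0],
    [0,0,0],
    [0,0,0],
    [0,0,0],
    [0,0,0],
    [0,0,0]
  ],
  "fingers": [65,65,65,65,65,65,65,65,65,65,65]
}}

```text
time_s: 19.5
eef_pos: [0.442, 0.07, 0.2086]
tool_rot: [-179.8, 0.0, -91.7]
wrist_force: [-0.3, -0.3, 0.5]
width: 0.758
finger_force: 0.0
```

```bash
python3 - <<'E'
from go import *
import cv2
s=arm.state();print(s["finger_force"],s["eef_pos"],s["wrist_force"])
ims=[]
for n,(u,v) in {"side":(200,165),"top":(170,125)}.items():
    im=arm.capture(n)["image"][v:v+105,u:u+140,::-1];ims.append(cv2.resize(im,(400,300),interpolation=2))
cv2.imwrite("pics/end.png",np.hstack(ims))
E
```

```text
0.0 [0.44197959 0.06995604 0.20863666] [-0.29006734 -0.29767721  0.47360858]
```

View pics/end.png

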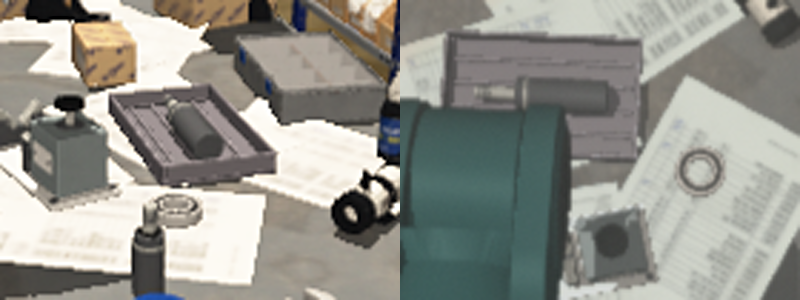

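The strut lies on the tray's centre line, from its rod tip at (480,92) to its foot at (610,95), inside the walls. The plunger is up and nothing is touching the gripper, so I'm handing the job in.

```bash
python3 -c "
from plant import arm
print(arm.close_job())"
```

```text
the job is handed in; nothing more can be done
None
```

The job is handed in: the long strut was seated against the stop plate and released, the plunger was pushed to its stop and came back up, and the strut now lies in the out tray, at about 19.6 s of the 58 s; `close_job` returned no verdict.

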